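# Try the new stay of the spice locker's lift-up door

## Task

Try out the new stay on the spice locker with the green door: lift that door by its bar handle until the stay locks, and let go so that it stands open by itself. Then press the red release button on top of the same locker until the stay lets go, and let the door sink fully shut. Leave the white-doored locker, the glass jar and the steel cup as they are.

Things in the scene. Friction and masses are not known exactly. Their poses are not given: they have to be found in the camera images.
- green_locker: Fixed wooden locker (green patch on its back), 240 mm wide (y), 200 high, with sloping green lift-up door in front (-x). Origin on the counter below the middle of the door's hinge line; z up. The hinge line runs along y, 200 mm up. Flat top from the hinge (x = 0) back to x = +80 mm; foot of the front at x = -112. Shut door: leans 40 deg from vertical, 180 mm long, 14 thick, lower edge 62 mm up.
- green_door (a joint): Opening of the green door, rad: 0 shut, grows as its lower edge swings forwards and up about the hinge line. 0.35 to 0.5 kg, 3 to 6 N to lift; a damper lets it sink slowly when let go. At 1.25 the stay's catch snaps in and holds it up; stop at 1.37: raise past 1.28 to be sure. The red button dips and springs back as the stay locks.
- green_handle (a point): Middle of the door's round steel bar handle: 12 mm thick, 110 long, along the locker's y, 36 mm free behind it; the bar turns freely in its brackets. Swings about the hinge line at 174 mm radius. Door shut: 149 mm in front of and 90 mm below the hinge line (110 mm over the counter). Locked open: 133 mm in front, 113 mm above (313 mm over the counter).
- green_release: Red release button on the green locker's top, 28 (x) by 32 mm (y). Origin: middle of the hinge line, 200 mm up, sinking with the button; the centre of its top face is 40 mm behind (+x) and 14 mm above the origin. Travel 10 mm straight down, sprung, 4 to 7 N. Door locked: pressing 7 mm or more for half a second frees it; it then sinks shut by itself in about 2 s.
- white_door (a joint): Opening angle in rad of the white door of the second locker, alike but for the door and the patch on the back being white, standing beside the green one on either side: 0 shut. A bystander.
- jar: Bystander: glass jar with copper-coloured lid, 64 mm wide, 100 mm high, standing beside one of the lockers. Origin: centre of its underside.
- cup: Bystander: small steel measuring cup with a handle, 72 mm wide, 50 mm high, standing beside one of the lockers. Origin: centre of its underside.

How it is judged:
By the outcome, as a careful person would: the job done as asked, in the order asked, and still so for the second after the job is handed in, with the robot touching nothing.
It also fails if it takes over 51 s, if anything falls off the work surface, if the arm or the gripper's body presses on something with over 40 N, if the wrist force passes 120 N, or if a joint passes its speed limit or range.

## Robot

A 6-joint arm with a two-finger parallel gripper is mounted at the origin on the work surface. World frame = base frame: x ahead of the robot, y to its left, z up, the work surface at z = 0. Lengths are in m, angles in degrees, forces in N, time in s.
With the tool pointing down it reaches from about 0.25 to 0.725 m from the base axis. Payload 9.7 kg.
Tool frame: the origin (TCP) lies midway between the tips of the shut fingers; the grasp point (between the pads) lies 19 mm behind it; z points along the fingers, y is the line along which they close (so a half turn about z gives the same grasp; the last joint's range is limited). The gripper opens to 85 mm and grips with 20 to 120 N. Pads are 22 mm wide; open, the fingers measure 114 mm over their backs; the gripper's body (76 mm by 85 mm) begins 54 mm behind the grasp point. The pads swing forward as they close: fully open they stand 13 mm farther back than shut.
Start: joints at [69.672, 4.979, 10.078, 95.1, 0, 90], TCP at [0.191, 0.516, 0.231] pointing down, gripper open.
Joint ranges: [-179.16, 179.16], [-48.56, 103.87], [-65.8, 70.77], [-126.05, 130.52], [-82.76, 87.17], [-180, 180]. Speed limits (degrees/s): [127.2, 127.2, 147.25, 180, 180, 180].

## Interface

Orientations are given as [roll, pitch, yaw] about the fixed x, y, z axes, in that order (R = Rz(yaw) Ry(pitch) Rx(roll)).
In Python, from workcell import bot gives the robot as it stands.
- The arm moves only by the shell command python3 -m crank 'ROWS' [FORCE]. ROWS is JSON, a list of rows, each an object with "gripper": the finger opening in mm, from 0 to 85.4; "travel": the shift along the tool's x, y, z in mm, a list of three; "twist": the turn, a rotation vector about the tool's x, y, z in rad, a list of three. In form: [{"gripper": gripper, "travel": [tx, ty, tz], "twist": [rx, ry, rz]}, ...]. A call has 1 to 12 rows; each row shifts and turns the commanded pose from where the row before left it, along the tool's axes as they then stand; what a row does not reach is not made up. A row lasts 1/8 s, in which the tool goes at most 62.5 mm and 10.7 degrees, less where a joint would pass 70% of its speed; a pose out of reach is approached as far as the arm can. A call is refused whole if a number of a shift passes 62.5 or a number of a turn 0.188, either way. A call with a gripper value outside its range is refused whole. The fingers move at their own pace and stop on an object; FORCE is the grip in N (left out, the last holds). Time passes only in rows, so rows that do not move let the fingers close. It gives the time, the measured TCP pose, the force, the opening and the grip force at its end, in the units of the state.
- bot.get_obs(): the state, without advancing time (a new reading comes with each control period).
- bot.camera(name): name is "scene" or "top" or "wrist"; returns the picture (480x640x3 uint8, red, green, blue); there is no depth.
- bot.calibration(name): a dict with "vfov" (degrees; the focal length in pixels is half the picture's height over the tangent of half this angle, whatever the lens; pixels are square), "cx", "cy" (the principal point, pixels), "k1" (the pictures are not rectified: a ray, as slopes to the right and down, at radius r is drawn at 1 + k1 r^2 times it, then the intrinsics apply), "camera_from_world" (4x4, takes a point from world to camera coordinates). Camera axes: x right, y down, z forward; pixel columns grow to the right and rows downward; lengths in m; the calibration is good to about 2 mm. A picture is of the moment at which its call begins: read the wrist's pose just before it. calibration takes no time and is no camera call; for the wrist camera it gives the pose at the moment of the call.
- bot.job_done(): hands the job in; it is judged then, once.
The state is a dict: "time": time; "q": joint angles; "qd": joint speeds; "joint_efforts": joint torques, N m; "ee_pos": TCP position; "tcp_rot": TCP orientation; "wrist_force": force on the tool from outside, world axes, zero at the start; "torque": the same for the moment, N m; "opening": finger opening in m; "grasp_force": force on a finger pad.
Only numpy, scipy, OpenCV 4.12 (cv2) and the standard library are available. Lean on these libraries where they do the work, as an engineer would, in place of code of your own. Each camera call takes 0.05 s, during which the arm holds its last target. There are 200 camera calls.

## Working session

There is one attempt and no reset: what is moved stays moved. The work goes in short steps, Python scripts to look and compute and a shell command to move; the robot and the scene stay as the last step left them, time stands still between calls to the robot, and variables do not carry over. Pictures are saved under pics/ and viewed, at most 11 in all, crops included, and the job is handed in when it is done.

```bash
mkdir -p pics; ls; python3 - <<'E'
from workcell import bot
import cv2
for n in ("scene","top"):
    cv2.imwrite(f"pics/{n}0.png",cv2.cvtColor(bot.camera(n),cv2.COLOR_RGB2BGR))
    c=bot.calibration(n);print(n,c)
o=bot.get_obs();print(o["time"],o["ee_pos"],o["tcp_rot"])
E
```

```text
pics
scene {'vfov': 53.49237482353472, 'cx': 308.6878244487554, 'cy': 239.84107904957338, 'k1': 0.006460235252144162, 'camera_from_world': array([[ 0.03309186,  0.99938794,  0.01134386, -0.03080108],
       [ 0.69631598, -0.01491138, -0.71758045, -0.27569451],
       [-0.7169721 ,  0.03164498, -0.69638324,  1.60619641],
       [ 0.        ,  0.        ,  0.        ,  1.        ]])}
top {'vfov': 57.61201506090048, 'cx': 325.0761836137041, 'cy': 250.15938602584538, 'k1': -0.007562095779996347, 'camera_from_world': array([[ 0.00399158, -0.99934841, -0.03587231,  0.02146624],
       [-0.98341831,  0.00258114, -0.1813333 ,  0.5586548 ],
       [ 0.18130773,  0.03600129, -0.98276722,  0.97640213],
       [ 0.        ,  0.        ,  0.        ,  1.        ]])}
0.1 [0.1910112  0.51555476 0.23066253] [-1.79933313e+02  6.82288715e-04  1.59671932e+02]
```

View pics/top0.png

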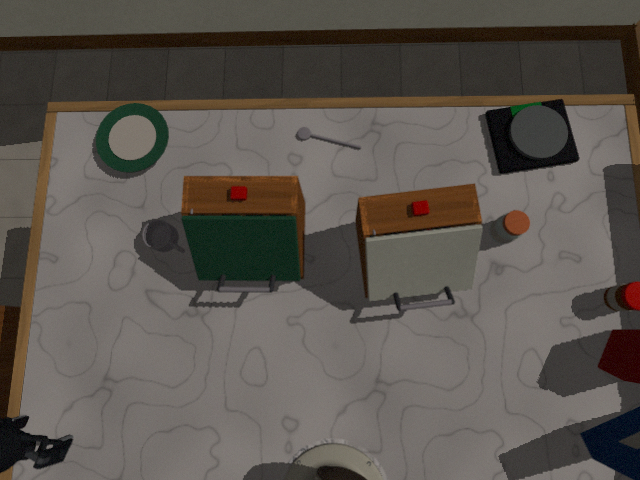

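View pics/scene0.png

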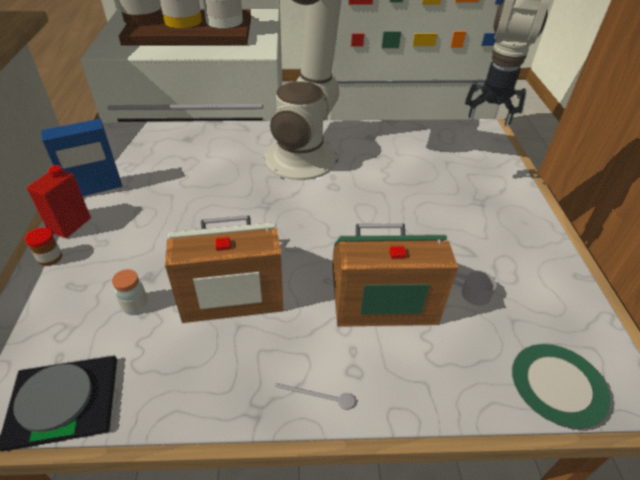

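The top view shows the green locker on the left: button at about (239,193), handle bar from (219,289) to (273,289), and top back corners at (183,177) and (297,177). The cup is at (160,236). The white locker is on the right, with the jar at (516,222).

```bash
cat > h.py <<'E'
from workcell import bot
import cv2, numpy as np
def ray(cal,px):
    f=240/np.tan(np.radians(cal["vfov"]/2))
    K=np.array([[f,0,cal["cx"]],[0,f,cal["cy"]],[0,0,1]])
    s=cv2.undistortPoints(np.array([[px]],float),K,np.array([cal["k1"],0,0,0]))[0,0]
    T=cal["camera_from_world"];R=T[:3,:3]
    return -R.T@T[:3,3], R.T@np.array([s[0],s[1],1])
def onz(cal,px,z):
    o,d=ray(cal,px);return o+d*(z-o[2])/d[2]
def comps(m,amin=30):
    n,l,s,c=cv2.connectedComponentsWithStats(m.astype(np.uint8))
    return [(c[i].round(1),s[i]) for i in range(1,n) if s[i][4]>amin]
E
python3 - <<'E'
from h import *
im=cv2.cvtColor(cv2.imread("pics/top0.png"),cv2.COLOR_BGR2RGB).astype(int);c=bot.calibration("top")
r,g,b=im[...,0],im[...,1],im[...,2]
for x in comps((r>130)&(g<60)&(b<60)): print("red",x,onz(c,x[0],.214).round(4))
m=(g>r+25)&(g>b+8)
for x in comps(m,2000): print("green",x)
n,l,s,_=cv2.connectedComponentsWithStats(m.astype(np.uint8))
for p,z in [((183,177),.2),((297,177),.2),((219,288),.11),((273,288),.11)]: print(p,onz(c,p,z).round(4))
x0,y0=140,150
crop=cv2.imread("pics/top0.png")[y0:y0+170,x0:x0+190]
cv2.imwrite("pics/crop1.png",cv2.resize(crop,None,fx=3.5,fy=3.5,interpolation=cv2.INTER_CUBIC))
ims=cv2.cvtColor(cv2.imread("pics/scene0.png"),cv2.COLOR_BGR2RGB).astype(int);cs=bot.calibration("scene")
r,g,b=ims[...,0],ims[...,1],ims[...,2]
for x in comps((r>130)&(g<60)&(b<60)): print("red scene",x,onz(cs,x[0],.212).round(4))
E
```

```text
(183, 177) [0.6883 0.3157 0.2   ]
(297, 177) [0.686  0.0754 0.2   ]
(219, 288) [0.4636 0.2533 0.11  ]
(273, 288) [0.4637 0.1337 0.11  ]
red scene (array([ 45.7, 181.7]), array([ 27, 166,  40,  30, 491], dtype=int32)) [ 0.3995 -0.6204  0.212 ]
red scene (array([ 37.2, 235.7]), array([ 24, 227,  28,  19, 358], dtype=int32)) [ 0.5895 -0.5705  0.212 ]
red scene (array([221.9, 242.2]), array([215, 237,  15,  13, 142], dtype=int32)) [ 0.6178 -0.1762  0.212 ]
red scene (array([396.7, 250.9]), array([389, 246,  17,  13, 162], dtype=int32)) [0.6518 0.1912 0.212 ]
```

View pics/crop1.png

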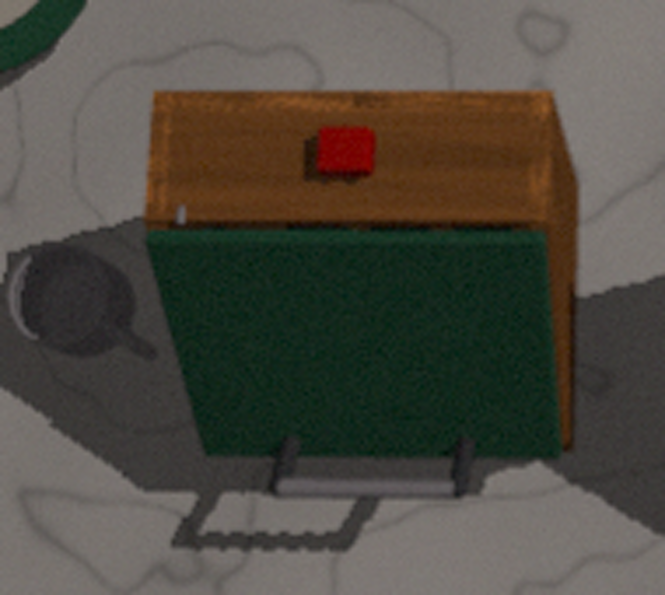

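Green locker: hinge middle is about (0.608, 0.196), yaw about -0.5°, with the bar at about (0.460, 0.196, 0.11). First I turn the tool so its x axis lies along the bar, then tilt it 30° forward.

```bash
python3 -m crank '[{"gripper":45,"travel":[0,0,0],"twist":[0,0,0.175]},{"gripper":45,"travel":[0,0,0],"twist":[0,0,0.175]},{"gripper":45,"travel":[0,0,0],"twist":[0,0,0.175]},{"gripper":45,"travel":[0,0,0],"twist":[0,0,0.175]},{"gripper":45,"travel":[0,0,0],"twist":[0,0,0.175]},{"gripper":45,"travel":[0,0,0],"twist":[0,0,0.175]},{"gripper":45,"travel":[0,0,0],"twist":[0,0,0.175]},{"gripper":45,"travel":[-55,40,0],"twist":[0,0,0]},{"gripper":45,"travel":[-55,40,0],"twist":[0,0,0]},{"gripper":45,"travel":[-55,40,0],"twist":[0,0,0]},{"gripper":45,"travel":[-55,40,0],"twist":[0,0,0]},{"gripper":45,"travel":[0,0,0],"twist":[0,0,0]}]' 30
```

```text
time: 1.6
ee_pos: [0.3382, 0.3092, 0.2313]
tcp_rot: [180.0, 0.0, 89.2]
wrist_force: [0.5, 0.2, -0.7]
opening: 0.045
grasp_force: 0.0
```

```bash
python3 -m crank '[{"gripper":45,"travel":[-57,30,0],"twist":[0,0,0]},{"gripper":45,"travel":[-56,30,0],"twist":[0,0,0]},{"gripper":45,"travel":[0,0,0],"twist":[-0.131,0,0]},{"gripper":45,"travel":[0,0,0],"twist":[-0.131,0,0]},{"gripper":45,"travel":[0,0,0],"twist":[-0.131,0,0]},{"gripper":45,"travel":[0,0,0],"twist":[-0.131,0,0]},{"gripper":45,"travel":[0,0,0],"twist":[0,0,0]},{"gripper":45,"travel":[0,0,0],"twist":[0,0,0]}]'
python3 - <<'E'
from h import *
o=bot.get_obs();c=bot.calibration("wrist");im=bot.camera("wrist")
cv2.imwrite("pics/w1.png",cv2.cvtColor(im,cv2.COLOR_RGB2BGR))
print(o["ee_pos"],o["tcp_rot"],o["q"])
def proj(p):
    T=c["camera_from_world"];q=T[:3,:3]@p+T[:3,3];s=q[:2]/q[2];s=s*(1+c["k1"]*(s@s));f=240/np.tan(np.radians(c["vfov"]/2));return s*f+[c["cx"],c["cy"]]
for p in [(.46,.251,.11),(.46,.141,.11),(.46,.196,.11)]: print(p,proj(np.array(p)).round(1))
E
```

```text
time: 2.6
ee_pos: [0.3938, 0.202, 0.2317]
tcp_rot: [150.1, -0.0, 89.6]
wrist_force: [-0.0, -0.2, 0.8]
opening: 0.0451
grasp_force: 0.0
[0.39378045 0.20195796 0.23165532] [ 1.50077822e+02 -3.60950269e-02  8.95503100e+01] [ 38.88444142 -35.52139114 -27.45338336  74.0522298  -18.40625922
 125.39629814]
(0.46, 0.251, 0.11) [319.6 168.9]
(0.46, 0.141, 0.11) [321.  292.4]
(0.46, 0.196, 0.11) [320.3 234.2]
```

View pics/w1.png

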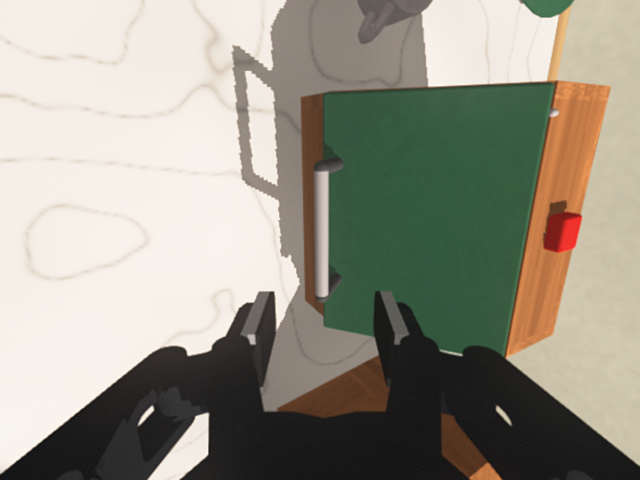

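The wrist view shows the bar from (320,163) to (321,300), within about 2 mm of the predicted place. So I advance about 157 mm along the tool axis and close.

```bash
python3 -m crank '[{"gripper":45,"travel":[-4,-4,30],"twist":[0,0,0]},{"gripper":45,"travel":[0,0,35],"twist":[0,0,0]},{"gripper":45,"travel":[0,0,35],"twist":[0,0,0]},{"gripper":45,"travel":[0,0,30],"twist":[0,0,0]},{"gripper":45,"travel":[0,0,27],"twist":[0,0,0]},{"gripper":45,"travel":[0,0,0],"twist":[0,0,0]},{"gripper":45,"travel":[0,0,0],"twist":[0,0,0]}]'
python3 - <<'E'
from h import *
o=bot.get_obs();im=bot.camera("wrist")
cv2.imwrite("pics/w2.png",cv2.cvtColor(im,cv2.COLOR_RGB2BGR))
print(o["q"])
E
```

```text
time: 3.52
ee_pos: [0.4693, 0.1967, 0.0942]
tcp_rot: [150.0, -0.0, 89.5]
wrist_force: [0.0, 0.2, -0.0]
opening: 0.0452
grasp_force: 0.0
[ 31.21020418 -28.11750393 -38.71746591  53.25717102 -15.25090398
 118.19934846]
```

View pics/w2.png

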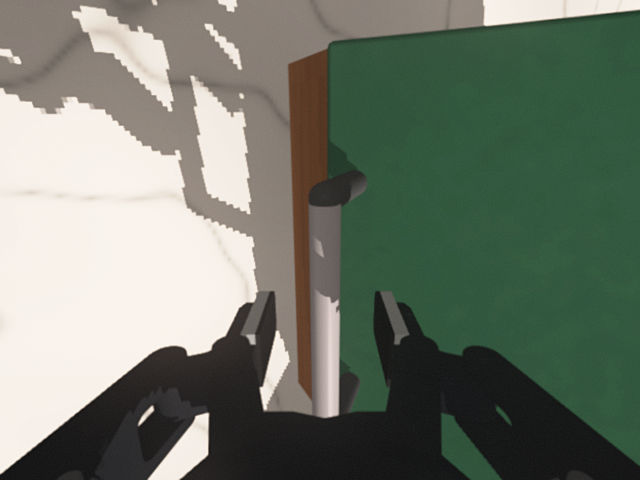

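The bar (column 325) lies centred between the pads (260 and 392), so I close on it.

```bash
python3 -m crank '[{"gripper":5,"travel":[0,0,0],"twist":[0,0,0]},{"gripper":5,"travel":[0,0,0],"twist":[0,0,0]},{"gripper":5,"travel":[0,0,0],"twist":[0,0,0]},{"gripper":5,"travel":[0,0,0],"twist":[0,0,0]},{"gripper":5,"travel":[0,0,0],"twist":[0,0,0]},{"gripper":5,"travel":[0,0,0],"twist":[0,0,0]}]' 35
```

```text
time: 4.32
ee_pos: [0.4693, 0.1969, 0.0944]
tcp_rot: [149.9, -0.0, 89.5]
wrist_force: [-2.7, 0.8, 5.7]
opening: 0.0106
grasp_force: 34.3
```

```bash
python3 - <<'E'
import numpy as np
N=22;phi=np.radians(-31.1)+1.315*np.arange(N+1)/N; t=np.radians(30)*(1-np.arange(N+1)/N)
a=np.c_[np.sin(t),-np.cos(t)];yy=np.c_[np.cos(t),np.sin(t)]
P=np.c_[-.174*np.cos(phi),.174*np.sin(phi)]+.018*a
for k in range(N):
    d=(P[k+1]-P[k])*1000; print(k,round(d@yy[k],1),round(d@a[k],1))
print(np.radians(30)/N,P[N]+[.609,.2],P[N//2]+[.609,.2])
E
```

```text
0 -0.3 -10.4
1 0.1 -10.4
2 0.4 -10.4
3 0.8 -10.3
4 1.2 -10.3
5 1.5 -10.2
6 1.9 -10.1
7 2.3 -10.0
8 2.6 -9.9
9 3.0 -9.8
10 3.3 -9.7
11 3.7 -9.6
12 4.0 -9.4
13 4.4 -9.2
14 4.7 -9.1
15 5.0 -8.9
16 5.3 -8.7
17 5.6 -8.5
18 5.9 -8.2
19 6.2 -8.0
20 6.5 -7.8
21 6.8 -7.5
0.02379994434537722 [0.48435064 0.30340238] [0.44080212 0.20252785]
```

```bash
python3 -m crank '[{"gripper":5,"travel":[0,-0.3,-10.4],"twist":[0.0238,0,0]},{"gripper":5,"travel":[0,0.1,-10.4],"twist":[0.0238,0,0]},{"gripper":5,"travel":[0,0.4,-10.4],"twist":[0.0238,0,0]},{"gripper":5,"travel":[0,0.8,-10.3],"twist":[0.0238,0,0]},{"gripper":5,"travel":[0,0,0],"twist":[0,0,0]}]'
```

```text
time: 4.95
ee_pos: [0.4507, 0.197, 0.1308]
tcp_rot: [155.4, -0.0, 89.5]
wrist_force: [4.6, 2.4, -2.1]
opening: 0.0106
grasp_force: 34.5
```

Forces are small, so I continue along the arc.

```bash
python3 -m crank '[{"gripper":5,"travel":[0,1.2,-10.3],"twist":[0.0238,0,0]},{"gripper":5,"travel":[0,1.5,-10.2],"twist":[0.0238,0,0]},{"gripper":5,"travel":[0,1.9,-10.1],"twist":[0.0238,0,0]},{"gripper":5,"travel":[0,2.3,-10],"twist":[0.0238,0,0]},{"gripper":5,"travel":[0,2.6,-9.9],"twist":[0.0238,0,0]},{"gripper":5,"travel":[0,3,-9.8],"twist":[0.0238,0,0]},{"gripper":5,"travel":[0,3.3,-9.7],"twist":[0.0238,0,0]},{"gripper":5,"travel":[0,3.7,-9.6],"twist":[0.0238,0,0]},{"gripper":5,"travel":[0,0,0],"twist":[0,0,0]}]'
```

```text
time: 6.08
ee_pos: [0.4415, 0.1971, 0.2106]
tcp_rot: [166.4, 0.0, 89.5]
wrist_force: [-2.7, 2.9, -3.1]
opening: 0.0103
grasp_force: 35.0
```

```bash
python3 -m crank '[{"gripper":5,"travel":[0,4,-9.4],"twist":[0.0238,0,0]},{"gripper":5,"travel":[0,4.4,-9.2],"twist":[0.0238,0,0]},{"gripper":5,"travel":[0,4.7,-9.1],"twist":[0.0238,0,0]},{"gripper":5,"travel":[0,5,-8.9],"twist":[0.0238,0,0]},{"gripper":5,"travel":[0,5.3,-8.7],"twist":[0.0238,0,0]},{"gripper":5,"travel":[0,5.6,-8.5],"twist":[0.0238,0,0]},{"gripper":5,"travel":[0,5.9,-8.2],"twist":[0.0238,0,0]},{"gripper":5,"travel":[0,6.2,-8],"twist":[0.0238,0,0]},{"gripper":5,"travel":[0,6.5,-7.8],"twist":[0.0238,0,0]},{"gripper":5,"travel":[0,6.8,-7.5],"twist":[0.0238,0,0]},{"gripper":5,"travel":[0,0,0],"twist":[0,0,0]},{"gripper":5,"travel":[0,0,0],"twist":[0,0,0]}]'
python3 - <<'E'
from h import *
for n in ("top","wrist"): cv2.imwrite(f"pics/{n}3.png",cv2.cvtColor(bot.camera(n),cv2.COLOR_RGB2BGR))
E
```

```text
time: 7.58
ee_pos: [0.483, 0.1968, 0.3023]
tcp_rot: [-179.9, -0.0, 89.5]
wrist_force: [-9.4, 2.9, 4.9]
opening: 0.0104
grasp_force: 36.0
```

View pics/wrist3.png

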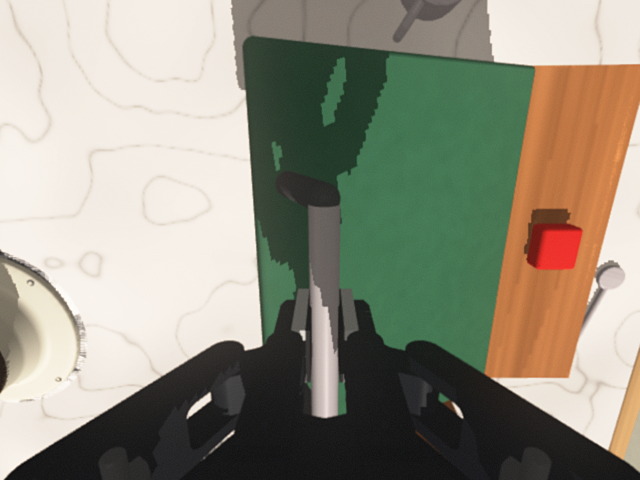

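The wrist view shows the door raised with the bar still between the pads. I nudge it a little further, then open the fingers just enough to test whether the stay holds.

```bash
python3 -m crank '[{"gripper":5,"travel":[0,2,-2],"twist":[0,0,0]},{"gripper":5,"travel":[0,0,0],"twist":[0,0,0]},{"gripper":5,"travel":[0,0,0],"twist":[0,0,0]}]'
python3 -m crank '[{"gripper":36,"travel":[0,0,0],"twist":[0,0,0]},{"gripper":36,"travel":[0,0,0],"twist":[0,0,0]},{"gripper":36,"travel":[0,0,0],"twist":[0,0,0]},{"gripper":36,"travel":[0,0,0],"twist":[0,0,0]},{"gripper":36,"travel":[0,0,0],"twist":[0,0,0]},{"gripper":36,"travel":[0,0,0],"twist":[0,0,0]},{"gripper":36,"travel":[0,0,0],"twist":[0,0,0]},{"gripper":36,"travel":[0,0,0],"twist":[0,0,0]}]'
python3 - <<'E'
from h import *
for n in ("top","wrist"): cv2.imwrite(f"pics/{n}4.png",cv2.cvtColor(bot.camera(n),cv2.COLOR_RGB2BGR))
E
```

```text
time: 8.05
ee_pos: [0.4849, 0.1968, 0.3043]
tcp_rot: [-180.0, -0.0, 89.5]
wrist_force: [-7.7, 2.7, 6.3]
opening: 0.0105
grasp_force: 35.9
time: 9.05
ee_pos: [0.4862, 0.1965, 0.3042]
tcp_rot: [180.0, 0.0, 89.5]
wrist_force: [-0.1, -0.3, -0.9]
opening: 0.0365
grasp_force: 0.0
```

View pics/wrist4.png

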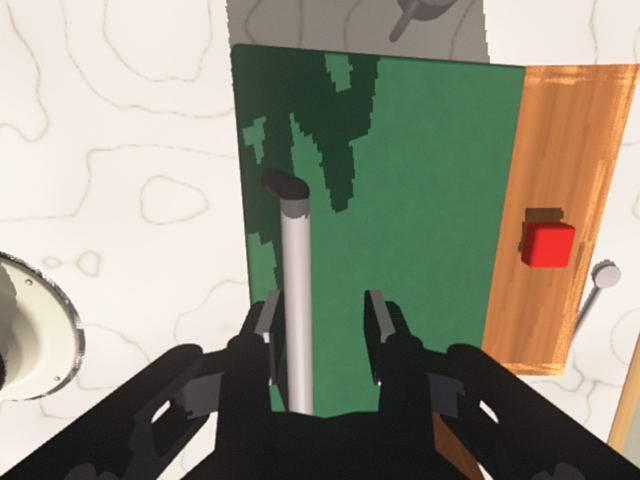

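The stay holds: the bar (column 297) stands free between the pads and the wrist force is zero. I retreat upwards, then locate the button from two views.

```bash
python3 -m crank '[{"gripper":36,"travel":[0,0,-20],"twist":[0,0,0]},{"gripper":36,"travel":[0,0,-25],"twist":[0,0,0]},{"gripper":36,"travel":[0,0,-30],"twist":[0,0,0]},{"gripper":0,"travel":[0,0,0],"twist":[0,0,0]},{"gripper":0,"travel":[0,0,0],"twist":[0,0,0]}]'
python3 - <<'E'
from h import *
from scipy.optimize import least_squares
L=[]
for n in ("top","wrist","scene"):
    c=bot.calibration(n);im=bot.camera(n);cv2.imwrite(f"pics/{n}5.png",cv2.cvtColor(im,cv2.COLOR_RGB2BGR))
    h=cv2.cvtColor(im,cv2.COLOR_RGB2HSV);m=((h[...,0]<6)|(h[...,0]>174))&(h[...,1]>200)&(h[...,2]>60)
    for x in comps(m,40): print(n,x[0],x[1],onz(c,x[0],.212).round(4))
E
```

```text
time: 9.78
ee_pos: [0.4863, 0.1965, 0.3786]
tcp_rot: [-180.0, 0.0, 89.5]
wrist_force: [0.0, -0.4, -0.4]
opening: 0.0008
grasp_force: 0.0
top [238.3 192.3] [230 186  17  14 206] [0.6499 0.1942 0.212 ]
top [420.3 207.3] [412 200  17  15 208] [ 0.6158 -0.1744  0.212 ]
top [632.9 294.9] [624 282  16  28 354] [ 0.4409 -0.5706  0.212 ]
wrist [499.6 220.5] [ 481  203   37   35 1017] [0.6481 0.1944 0.212 ]
scene [ 49.7 206.1] [  25  166   56   82 2031] [ 0.4915 -0.5787  0.212 ]
scene [222.3 243.3] [215 237  15  13 161] [ 0.6212 -0.175   0.212 ]
scene [397.2 251.7] [390 246  16  13 177] [0.6541 0.1919 0.212 ]
```

View pics/scene5.png

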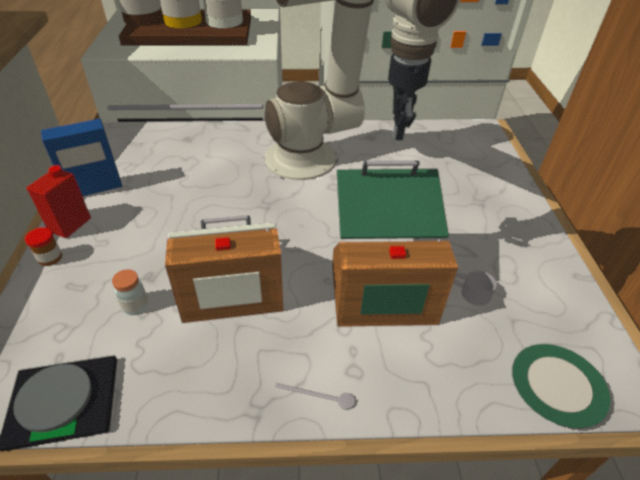

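The scene view shows the green door standing open by itself. The button's top face is at about (0.649, 0.194, 0.214), so I go above it with the fingers shut.

```bash
python3 -m crank '[{"gripper":0,"travel":[0,41,0],"twist":[0,0,0]},{"gripper":0,"travel":[-1,41,0],"twist":[0,0,0]},{"gripper":0,"travel":[-1,41,0],"twist":[0,0,0]},{"gripper":0,"travel":[-1,40,0],"twist":[0,0,0]},{"gripper":0,"travel":[0,0,45],"twist":[0,0,0]},{"gripper":0,"travel":[0,0,45],"twist":[0,0,0]},{"gripper":0,"travel":[0,0,40],"twist":[0,0,0]},{"gripper":0,"travel":[0,0,20],"twist":[0,0,0]},{"gripper":0,"travel":[0,0,0],"twist":[0,0,0]},{"gripper":0,"travel":[0,0,0],"twist":[0,0,0]}]'
python3 - <<'E'
from h import *
print(bot.get_obs()["q"])
a=bot.camera("top")[150:320,140:330];b=bot.camera("wrist")
a=cv2.resize(a,(400,358),interpolation=cv2.INTER_CUBIC);b=cv2.resize(b,(400,300));b=cv2.copyMakeBorder(b,0,58,0,0,cv2.BORDER_CONSTANT)
cv2.imwrite("pics/p6.png",cv2.cvtColor(np.hstack([a,b]),cv2.COLOR_RGB2BGR))
E
```

```text
time: 11.18
ee_pos: [0.6462, 0.1921, 0.241]
tcp_rot: [179.7, -0.1, 89.5]
wrist_force: [-0.1, -0.8, 0.2]
opening: -0.0
grasp_force: 0.0
[ 1.65563043e+01  2.34612660e+01  3.33780367e+01  9.96400614e+01
 -6.08345554e-03  1.07069582e+02]
```

View pics/p6.png

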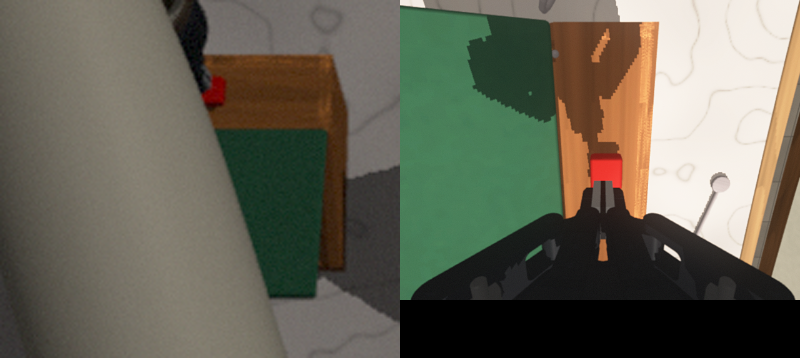

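The shut fingertips are right above the button, so I lower them to contact.

```bash
python3 -m crank '[{"gripper":0,"travel":[2,2,10],"twist":[0,0,0]},{"gripper":0,"travel":[0,0,10],"twist":[0,0,0]},{"gripper":0,"travel":[0,0,8],"twist":[0,0,0]},{"gripper":0,"travel":[0,0,0],"twist":[0,0,0]}]';python3 -m crank '[{"gripper":0,"travel":[0,0,3],"twist":[0,0,0]},{"gripper":0,"travel":[0,0,0],"twist":[0,0,0]}]'; python3 -m crank '[{"gripper":0,"travel":[0,0,3],"twist":[0,0,0]},{"gripper":0,"travel":[0,0,0],"twist":[0,0,0]}]'
```

```text
time: 11.78
ee_pos: [0.6481, 0.194, 0.2114]
tcp_rot: [179.8, -0.1, 89.5]
wrist_force: [-0.1, -0.0, 2.6]
opening: -0.0001
grasp_force: 1.9
time: 12.02
ee_pos: [0.6482, 0.194, 0.2093]
tcp_rot: [179.8, -0.1, 89.5]
wrist_force: [-1.7, 0.5, 4.2]
opening: 0.0
grasp_force: 2.2
time: 12.28
ee_pos: [0.6482, 0.194, 0.2063]
tcp_rot: [179.8, -0.1, 89.5]
wrist_force: [-1.4, -0.2, 5.4]
opening: -0.0001
grasp_force: 2.7
```

```bash
python3 -m crank '[{"gripper":0,"travel":[0,0,2.5],"twist":[0,0,0]},{"gripper":0,"travel":[0,0,0],"twist":[0,0,0]},{"gripper":0,"travel":[0,0,0],"twist":[0,0,0]},{"gripper":0,"travel":[0,0,0],"twist":[0,0,0]},{"gripper":0,"travel":[0,0,0],"twist":[0,0,0]},{"gripper":0,"travel":[0,0,0],"twist":[0,0,0]},{"gripper":0,"travel":[0,0,0],"twist":[0,0,0]},{"gripper":0,"travel":[0,0,0],"twist":[0,0,0]},{"gripper":0,"travel":[0,0,0],"twist":[0,0,0]}]'
python3 - <<'E'
from h import *
cv2.imwrite("pics/w7.png",cv2.cvtColor(bot.camera("wrist"),cv2.COLOR_RGB2BGR))
E
```

```text
time: 13.4
ee_pos: [0.6482, 0.194, 0.2041]
tcp_rot: [179.8, -0.1, 89.5]
wrist_force: [-2.1, -1.2, 4.4]
opening: -0.0
grasp_force: 3.0
```

View pics/w7.png

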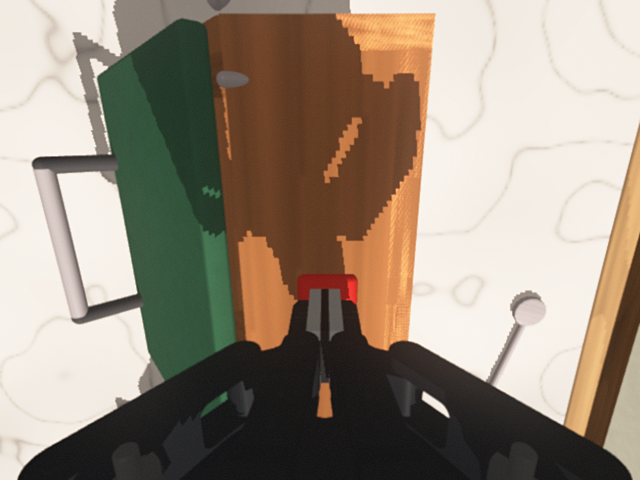

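The door is already sinking: its panel now spans columns 100–235, foreshortened. I lift off straight up and wait for it to shut.

```bash
python3 -m crank '[{"gripper":0,"travel":[0,0,-15],"twist":[0,0,0]},{"gripper":0,"travel":[0,0,-40],"twist":[0,0,0]},{"gripper":0,"travel":[0,0,-40],"twist":[0,0,0]},{"gripper":0,"travel":[0,0,-40],"twist":[0,0,0]},{"gripper":0,"travel":[0,0,0],"twist":[0,0,0]},{"gripper":0,"travel":[0,0,0],"twist":[0,0,0]},{"gripper":0,"travel":[0,0,0],"twist":[0,0,0]},{"gripper":0,"travel":[0,0,0],"twist":[0,0,0]},{"gripper":0,"travel":[0,0,0],"twist":[0,0,0]},{"gripper":0,"travel":[0,0,0],"twist":[0,0,0]},{"gripper":0,"travel":[0,0,0],"twist":[0,0,0]},{"gripper":0,"travel":[0,0,0],"twist":[0,0,0]}]'
python3 -m crank '[{"gripper":0,"travel":[0,-40,0],"twist":[0,0,0]},{"gripper":0,"travel":[0,-50,0],"twist":[0,0,0]},{"gripper":0,"travel":[0,-50,0],"twist":[0,0,0]},{"gripper":0,"travel":[0,-50,0],"twist":[0,0,0]},{"gripper":0,"travel":[0,-50,0],"twist":[0,0,0]},{"gripper":0,"travel":[50,0,0],"twist":[0,0,0]},{"gripper":0,"travel":[50,0,0],"twist":[0,0,0]},{"gripper":0,"travel":[50,0,0],"twist":[0,0,0]},{"gripper":0,"travel":[0,0,0],"twist":[0,0,0]},{"gripper":0,"travel":[0,0,0],"twist":[0,0,0]},{"gripper":0,"travel":[0,0,0],"twist":[0,0,0]},{"gripper":0,"travel":[0,0,0],"twist":[0,0,0]}]'
python3 - <<'E'
from h import *
a,b=bot.camera("top"),bot.camera("scene")
cv2.imwrite("pics/p8.png",cv2.cvtColor(np.hstack([cv2.resize(a,(400,300)),cv2.resize(b,(400,300))]),cv2.COLOR_RGB2BGR))
t=cv2.imread("pics/top0.png")[...,::-1]
d=cv2.absdiff(a,t).max(2)>40
print("diff in lockers/cup/jar",d[165:310,180:535].sum(), d[200:260,140:180].sum())
print(comps(d,20))
E
```

```text
time: 14.95
ee_pos: [0.6478, 0.1939, 0.3385]
tcp_rot: [179.8, -0.1, 89.5]
wrist_force: [-0.2, -0.5, 0.6]
opening: -0.0003
grasp_force: 0.0
time: 16.45
ee_pos: [0.4093, 0.3452, 0.3382]
tcp_rot: [179.8, -0.1, 89.4]
wrist_force: [0.5, 0.0, 0.1]
opening: 0.0001
grasp_force: 0.0
diff in lockers/cup/jar 0 0
[(array([ 10.7, 240.1]), array([  6, 234,  14,  12,  78], dtype=int32)), (array([ 11.7, 278.9]), array([   0,  248,   33,   79, 1274], dtype=int32)), (array([ 33.8, 265.1]), array([ 30, 261,   8,  11,  49], dtype=int32)), (array([ 51.2, 358.2]), array([    0,   263,   130,   217, 10145], dtype=int32)), (array([171.2, 471.3]), array([160, 460,  22,  20,  56], dtype=int32)), (array([260.8, 470.4]), array([243, 462,  43,  18, 387], dtype=int32)), (array([334.2, 468.4]), array([323, 466,  23,   7,  86], dtype=int32))]
```

View pics/p8.png

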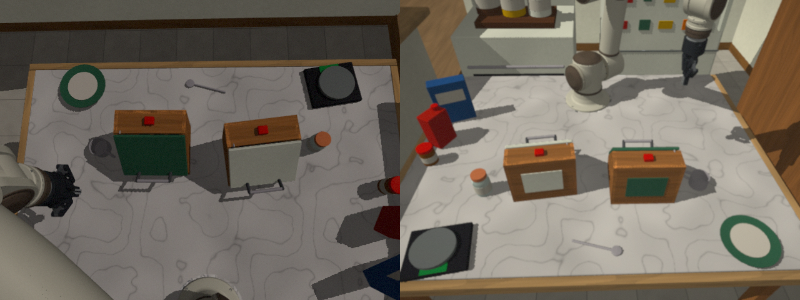

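The door is fully shut, and the lockers, cup and jar look the same as in the first picture.

```bash
python3 -c "
from workcell import bot
print(bot.job_done())"
```

```text
the job is handed in; nothing more can be done
None
```

I lifted the green door until the stay locked and it stood open by itself, then pressed the red button and let it sink fully shut. The white-doored locker, jar and cup were unmoved, and I handed the job in at about 16.5 s.

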